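Pin the lifting handle to the collet caddy and lift it

ROBOT

A 6-joint arm with a two-finger parallel gripper is mounted at the origin on the work surface. World frame = base frame: x ahead of the robot, y to its left, z up, the work surface at z = 0. Lengths are in m, angles in rad, forces in N, time in s.
With the tool pointing down it reaches from about 0.25 to 0.775 m from the base axis. Payload 4 kg.
Tool frame: the origin (TCP) lies between the finger pads; the fingertips stand 14 mm ahead of it and the grasp point (between the pads) lies 5 mm behind it (nose_length is the distance from the TCP to the fingertips, in m); z points along the fingers, y is the line along which they close (so a half turn about z gives the same grasp; the last joint's range is limited). The gripper opens to 94 mm and grips with 3 to 60 N. Pads are 16 mm wide; open, the fingers measure 119 mm over their backs; the gripper's body (75 mm by 177 mm) begins 78 mm behind the grasp point.
Start: joints at [1.144, 0.087, 1.371, -0, 1.684, -0.103], TCP at [0.175, 0.521, 0.22] pointing down, gripper open.
Joint ranges: [-3.1, 3.1], [-0.76, 2.03], [0.27, 2.55], [-1.08, 4.22], [0.17, 2.65], [-2.57, 2.57]. Speed limits (rad/s): [2.79, 2.79, 3.14, 3.14, 3.14, 3.14].

INTERFACE

Orientations are given as [roll, pitch, yaw] about the fixed x, y, z axes, in that order (R = Rz(yaw) Ry(pitch) Rx(roll)).
In Python, from bench import * gives the robot as it stands.
- The arm moves only by the tool move_arm, never from a script. Its argument "steps" is one flat list of numbers, 7 for each row, row after row: the turn, a rotation vector about the world's x, y, z in rad, then the shift along the world's x, y, z in m, then the opening, from 0 (shut) to 1 (fully open). A call has 1 to 12 rows; each row is the pose to reach, as a shift and turn from the pose commanded when the call began; what a row does not reach only later rows make up. A row lasts 1/10 s, in which the tool goes at most 50 mm and 8.59 degrees, less where a joint would pass 70% of its speed; a pose out of reach is approached as far as the arm can. A call with a gripper value outside its range is refused whole. The fingers move at their own pace and stop on an object; the grip force is fixed at half the most. Time passes only in rows, so rows that repeat a pose let the fingers close. It gives the time, the measured TCP pose, the force, the opening and the grip force at its end, in the units of the state.
- get_obs(): the state, without advancing time (a new reading comes with each control period).
- snapshot(name): name is "scene" or "top" or "wrist"; returns (picture, depth): 400x640x3 uint8, red, green, blue; 400x640 float32, m along the optical axis (not along the pixel's ray), 0 where there is no reading.
- camera_model(name): a dict with "fx", "fy", "cx", "cy" (pixels), "k1" (the pictures are not rectified: a ray, as slopes to the right and down, at radius r is drawn at 1 + k1 r^2 times it, then the intrinsics apply), "rvec" (rotation vector, rad) and "tvec" (3), from world to camera coordinates, as OpenCV has them. Camera axes: x right, y down, z forward; pixel columns grow to the right and rows downward; lengths in m; the calibration is good to about 2 mm. A picture is of the moment at which its call begins: read the wrist's pose just before it. camera_model takes no time and is no camera call; for the wrist camera it gives the pose at the moment of the call.
- close_job(): hands the job in; it is judged then, once.
Trained networks look in the newest picture that a camera, given by its name, has taken for a name from the list of things; names that differ only in an ending like _2 or _b are one class to them, and where a whole thing is asked for, a point or a joint stands for the part that bears it (a point fixed in the world has none). Each returns a list of dicts, best first, with "score" (0 to 1); they miss things now and then, are a little off and sometimes report something else, mostly with a low value. They report only what shows in the picture. A call takes as long as a camera call. They do not tell look-alikes from the thing itself.
- silhouettes(camera, target): "pixels" (400x640 bool, what is visible of it) and "uv" ([column, row] in pixels, amid what is visible of it).
- spot_point(camera, target): "uv" ([column, row] in pixels: a listed point, or the origin of a listed thing).
The state is a dict: "time": time; "joint_positions": joint angles; "qvel": joint speeds; "joint_torque": joint torques, N m; "tool_pos": TCP position; "ee_rot": TCP orientation; "wrist_force": force on the tool from outside, world axes, zero at the start; "wrist_torque": the same for the moment, N m; "width": finger opening in m; "finger_force": force on a finger pad.
Only numpy, scipy, OpenCV 4.12 (cv2) and the standard library are available. Lean on these libraries where they do the work, as an engineer would, in place of code of your own. Each camera call takes 0.05 s, during which the arm holds its last target. There are 200 camera calls.

TASK

The lifting handle's fork stands over the lug of the collet caddy, with the headed pin only started in the hole: push the pin fully home until its head sits against the fork. Then take the handle by its grip and lift the caddy up out of its nest to about 10 cm above where it sat, and finish there, still holding it level and motionless in the air by the handle alone. Leave the other things on the bench where they are.

Things in the scene. Friction and masses are not known exactly. Their poses are not given: they have to be found in the camera images.
- caddy: Loose aluminium collet caddy, about 0.65 kg, balanced about its middle: plate 176 (x) x 112 (y) x 12 mm with four steel collet chucks (34 mm across, tops 57 mm above the underside) at x +-60, y +-32 mm, and in the middle a pedestal 44 x 56 mm, top at 32 mm, carrying an upright lug. Origin: centre of the underside, z up. It sits in the nest, underside 12 mm above the bench.
- lug_hole (a point): Centre of the lug's 12 mm cross hole, 54 mm above the middle of the caddy's underside; axes as the caddy's, hole along y. The lug is 40 (x) x 18 (y) mm, its top 11 mm above this point. The caddy's centre of mass lies below this point.
- handle: Loose dark steel lifting handle, 0.14 kg: an inverted fork standing on the pedestal astride the lug (2 mm play each side). Two cheeks 40 (x) x 10 (y) mm, outer faces at y +-21 mm, 12 mm holes along y in line with the lug's; a bridge 40 x 42 mm, top 19 mm above the hole axis; on it the grip block. Origin: on the hole axis, midway between the cheeks; z up, y along the holes.
- fork_face (a point): Centre of the hole's mouth in the outer face of the -y cheek, where the pin's head comes to sit: 21 mm towards -y of the handle's origin; axes as the handle's.
- grip (a point): Point in the handle's grip block to take hold of. The block is 36 (x) x 20 (y) mm and reaches from 19 to 56 mm above the hole axis; this point is 40 mm above the axis. Pinch it from above across its 20 mm (along y). Axes as the handle's.
- pin: Loose steel headed pin, 60 g: shank 10 mm dia, 52 mm long, round tip; head 22 mm dia, 14 mm thick. Origin: on its axis at the underside of the head; y points along the shank to the tip (it may roll about y). At the start it lies through the -y cheek and into the lug, its head 18 to 25 mm short of the cheek, drooping a little (1 mm play all round).
- pin_head (a point): Centre of the outer face of the pin's head, 14 mm towards -y of the pin's origin: the face to push, towards the caddy's +y. The pin slides under a push of about 1 N; pushing much harder than 5 N once it is home can tip the caddy.
- nest: Fixed black plastic nest 196 (x) x 132 (y) mm: floor 12 mm above the bench, rim 7 mm wide, 22 mm high, 3 mm play round the caddy. Origin: centre of its underside on the bench.
- wrench: Bystander: steel wrench 150 mm long lying on the bench beyond the nest. Origin: about under its middle.
- collet_nut: Bystander: dark steel ring 42 mm across, 18 mm high, beside the nest. Origin: centre of its underside.
- collet: Bystander: loose steel collet, a cone up to 33 mm across, 40 mm high, standing beside the nest. Origin: centre of its underside.
- tool_holder: Bystander: dark steel tool holder, 62 mm across, 80 mm high, standing on the left of the bench. Origin: centre of its underside.
- carton: Bystander: cardboard box 120 x 90 x 50 mm on the right of the bench. Origin: centre of its underside.
- screwdriver: Bystander: screwdriver lying on the left of the bench. Origin: about under its middle.
Things that resemble listed ones, but are neither listed nor needed, are in the scene too. There is more than one size of the nest; the job needs the largest.

How it is judged:
By the outcome, as a careful person would: the job done as asked, in the order asked, and still so for the second after the job is handed in, while the arm keeps its last pose, push and grip.
It also fails if it takes over 53 s, if anything falls off the work surface, if the arm or the gripper's body presses on something with over 40 N, if the wrist force passes 120 N, or if a joint passes its speed limit or range.

## Working session

There is one attempt and no reset: what is moved stays moved. The work goes in short steps, Python scripts to look and compute and a tool call to move; the robot and the scene stay as the last step left them, time stands still between calls to the robot, and variables do not carry over. Pictures are saved under pics/ and viewed, at most 10 in all, crops included, and the job is handed in when it is done.

Besides the shell and the picture viewer there is one more tool, called after "Call:" by a JSON object that holds its "name" and its "arguments", one argument or row to a line. move_arm: Moves the arm, as the interface text tells. Its arguments: {"type":"object","properties":{"steps":{"type":"array"}},"required":["steps"]}

```bash
mkdir -p pics
cat > h.py <<'E'
from bench import *
import numpy as np, cv2
def ray(cam,uv):
    c=camera_model(cam); p=(np.array(uv,float)-[c['cx'],c['cy']])/[c['fx'],c['fy']]
    q=p.copy()
    for _ in range(20): q=p/(1+c['k1']*(q@q))
    R=cv2.Rodrigues(np.array(c['rvec'],float))[0]; t=np.array(c['tvec'],float).ravel()
    return -R.T@t, R.T@np.r_[q,1]
def at_depth(cam,uv,d):
    o,v=ray(cam,uv); return o+v*d
def at_z(cam,uv,z):
    o,v=ray(cam,uv); return o+v*(z-o[2])/v[2]
def tri(rays):
    A=np.zeros((3,3));b=np.zeros(3)
    for o,v in rays:
        v=v/np.linalg.norm(v);P=np.eye(3)-np.outer(v,v);A+=P;b+=P@o
    x=np.linalg.solve(A,b)
    return x,[float(np.linalg.norm(np.cross(x-o,v/np.linalg.norm(v)))) for o,v in rays]
def proj(cam,X):
    c=camera_model(cam);R=cv2.Rodrigues(np.array(c['rvec'],float))[0]
    p=R@np.array(X)+np.array(c['tvec'],float).ravel();q=p[:2]/p[2];q=q*(1+c['k1']*(q@q))
    return q*[c['fx'],c['fy']]+[c['cx'],c['cy']]
E
python3 - <<'E'
from h import *
np.set_printoptions(precision=4,suppress=True)
ims=[]
for cam in ['scene','top']:
    im,d=snapshot(cam); ims.append(im); cv2.imwrite(f'pics/{cam}0.png',im[:,:,::-1]); np.save(f'{cam}d.npy',d)
    for n in ['caddy','lug_hole','handle','fork_face','grip','pin','pin_head','nest']:
        for r in spot_point(cam,n)[:4]:
            u=np.array(r['uv']);i=np.clip(np.round(u).astype(int),0,[639,399]); dd=d[i[1],i[0]]
            print(cam,n,round(r['score'],2),u.round(1),at_depth(cam,u,dd) if dd>0 else None)
o=get_obs();print(o['time'],o['tool_pos'],o['ee_rot'],o['wrist_force'])
E
```

```text
scene caddy 0.71 [291.8 211.4] [ 0.5928 -0.0084  0.0308]
scene lug_hole 0.66 [290.7 195.7] [ 0.5869 -0.0148  0.0773]
scene handle 0.67 [290.3 192.8] [ 0.5896 -0.0128  0.0893]
scene handle 0.62 [285.2 247.1] [0.6919 0.061  0.0081]
scene handle 0.16 [437.5 286.4] [0.5707 0.4298 0.0152]
scene grip 0.66 [289.1 178.4] [ 0.5745 -0.0294  0.1207]
scene pin_head 0.22 [292.  193.7] [ 0.5847 -0.0115  0.0842]
scene nest 0.68 [329.6 283.2] [0.7168 0.2302 0.0084]
scene nest 0.67 [254.5 171.8] [ 0.4996 -0.2594  0.0101]
top caddy 0.66 [342.5 186.7] [ 0.5605 -0.0315  0.0582]
top caddy 0.22 [344.2 180.7] [ 0.5648 -0.0339  0.1272]
top lug_hole 0.81 [339.9 179.1] [ 0.5698 -0.0209  0.1273]
top handle 0.65 [342.3 182.6] [ 0.5637 -0.029   0.1052]
top fork_face 0.72 [348.8 180.2] [ 0.5759 -0.0505  0.0838]
top grip 0.51 [343.  180.6] [ 0.5664 -0.0305  0.1216]
top grip 0.49 [340.7 180.4] [ 0.567  -0.0235  0.1218]
top pin 0.64 [357.8 188.6] [ 0.5512 -0.079   0.0721]
top pin_head 0.51 [359.6 188.9] [ 0.5504 -0.0848  0.0712]
top nest 0.9 [264.4 150.5] [0.6964 0.2272 0.0124]
top nest 0.66 [414.1 215.6] [ 0.4725 -0.2661  0.0091]
0.9 [0.175  0.5214 0.2195] [3.1414 0.     2.8178] [-0.4534 -0.6234 -0.0262]
```

View pics/scene0.png

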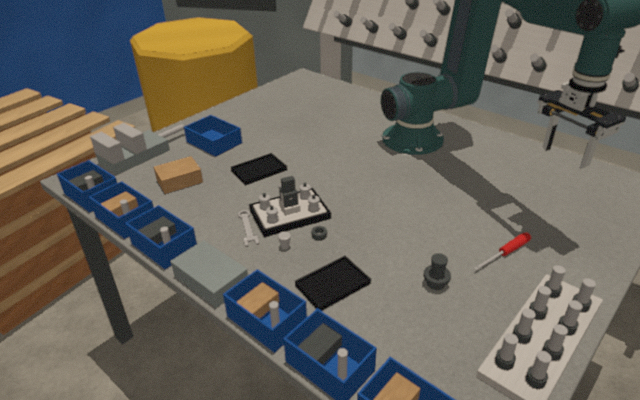

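View pics/top0.png

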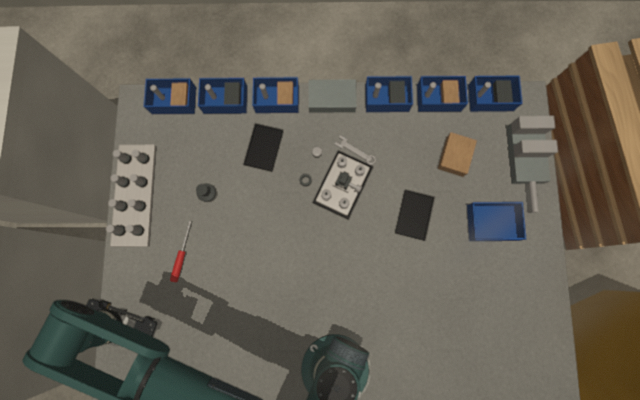

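Scene picture: robot at the back, and the caddy sits in its nest at (290,205) with the handle standing up. Top picture: caddy with handle at (343,183), pin sticking out towards (358,189).

Nest candidates in top: (263,147), (414,215) and the one at (343,184). The first two are empty look-alikes. The one holding the caddy is the one meant, and the wrist crop will confirm it. I'm moving the wrist camera over it.

Call:
{"name": "move_arm", "arguments": {
  "steps": [0,0,0,0.023,-0.04,0.006,0,0,0,0,0.046,-0.08,0.012,0,0,0,0,0.069,-0.12,0.018,0,0,0,0,0.092,-0.16,0.024,0,0,0,0,0.115,-0.2,0.03,0,0,0,0,0.138,-0.24,0.036,0,0,0,0,0.161,-0.28,0.042,0,0,0,0,0.184,-0.32,0.048,0,0,0,0,0.207,-0.36,0.054,0,0,0,0,0.23,-0.4,0.06,0,0,0,0,0.253,-0.44,0.066,0,0,0,0,0.276,-0.48,0.072,0]
}}

```text
time: 2.1
tool_pos: [0.4516, 0.0396, 0.2921]
ee_rot: [3.141, 0.001, 2.817]
wrist_force: [0.8, 0.1, 0.8]
width: 0.0017
finger_force: 0.0
```

```bash
cat > look.py <<'E'
from h import *
import sys,pickle
np.set_printoptions(precision=4,suppress=True)
tag=sys.argv[1]
c=camera_model('wrist'); im,d=snapshot('wrist'); cv2.imwrite(f'pics/{tag}.png',im[:,:,::-1]); out={}
for n in ['lug_hole','handle','fork_face','grip','pin','pin_head','nest','caddy']:
    for r in spot_point('wrist',n)[:3]:
        u=np.array(r['uv']);i=np.clip(np.round(u).astype(int),0,[639,399]); dd=d[i[1],i[0]]
        out.setdefault(n,[]).append((r['score'],u,ray('wrist',u)))
        print(n,round(r['score'],2),u.round(1),at_depth('wrist',u,dd) if dd>0 else None)
pickle.dump(dict(out=out,d=d,c=c,im=im),open(f'{tag}.pkl','wb'))
o=get_obs();print(o['time'],o['tool_pos'],o['ee_rot'],o['joint_positions'],ray('wrist',(320,200)))
E
python3 look.py w1
```

```text
handle 0.39 [300.3 275.2] [0.4399 0.033  0.3353]
fork_face 0.64 [287.5 274.8] [ 0.5602 -0.046   0.0832]
grip 0.61 [307.1 261.2] [0.4395 0.0376 0.3216]
pin 0.52 [275.4 270.2] [ 0.5572 -0.0643  0.0633]
nest 0.95 [150.5 241.7] [ 0.4702 -0.2566  0.0108]
nest 0.79 [475.8 276.7] [0.7023 0.234  0.0077]
caddy 0.74 [306.8 257.4] [0.4394 0.0381 0.317 ]
2.55 [0.4504 0.0427 0.2916] [3.1412 0.0001 2.8203] [-0.0311 -0.1342  1.446   0.0003  1.8296 -1.2805] (array([0.3771, 0.0666, 0.4566]), array([ 0.2463, -0.0862, -0.9654]))
```

Call:
{"name": "move_arm", "arguments": {
  "steps": [0,0,0,0.005,-0.045,0.01,0,0,0,0,0.01,-0.09,0.02,0,0,0,0,0.015,-0.13,0.03,0,0,0,0,0.02,-0.16,0.03,0,0,0,0,0.02,-0.16,0.03,0,0,0,0,0.02,-0.16,0.03,0,0,0,0,0.02,-0.16,0.03,0]
}}

```text
time: 3.25
tool_pos: [0.4709, -0.117, 0.3215]
ee_rot: [3.141, -0.0, 2.82]
wrist_force: [-0.2, 0.3, -0.3]
width: 0.0007
finger_force: 0.0
```

```bash
python3 look.py w2
```

```text
lug_hole 0.86 [398.9 228. ] [ 0.5656 -0.0382  0.1065]
handle 0.9 [397.4 223.4] [ 0.5641 -0.0368  0.0934]
handle 0.68 [396.  227.9] [ 0.5703 -0.0402  0.0926]
fork_face 0.89 [383.3 224.4] [ 0.5693 -0.0538  0.0692]
grip 0.59 [406.1 235.7] [ 0.5723 -0.0348  0.122 ]
pin_head 0.73 [357.1 218.5] [ 0.5654 -0.0881  0.0214]
nest 0.57 [239.2 197.4] [ 0.4725 -0.2617  0.0109]
nest 0.55 [551.1 233.9] [0.7063 0.2264 0.0077]
caddy 0.55 [390.4 213.8] [ 0.5536 -0.0417  0.0775]
caddy 0.38 [210.2 316.6] [ 0.4351 -0.137   0.4207]
3.7 [ 0.471  -0.1183  0.3216] [3.1415 0.0001 2.8182] [-0.363  -0.0542  1.3137  0.0001  1.882  -1.6104] (array([ 0.3977, -0.0942,  0.4866]), array([ 0.246 , -0.0869, -0.9654]))
```

View pics/w2.png

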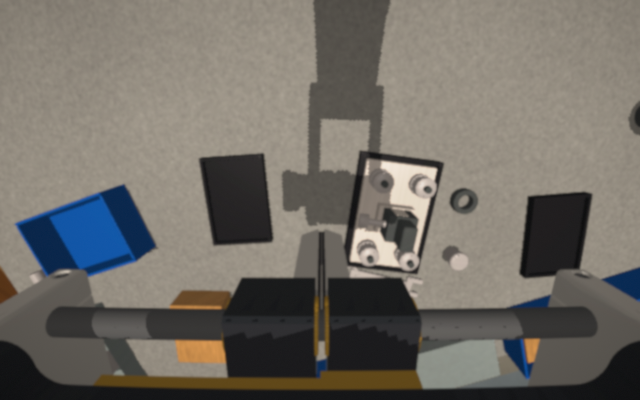

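The wrist picture shows the caddy's nest at (395,212) with pin and handle, and the empty look-alikes at (237,198) and (556,235). I'll take two closer views now.

Call:
{"name": "move_arm", "arguments": {
  "steps": [0,0,0,0.04,0.005,-0.025,0,0,0,0,0.08,0.01,-0.05,0,0,0,0,0.12,0.015,-0.075,0,0,0,0,0.15,0.02,-0.1,0,0,0,0,0.15,0.02,-0.1,0,0,0,0,0.15,0.02,-0.1,0,0,0,0,0.15,0.02,-0.1,0]
}}

```text
time: 4.4
tool_pos: [0.6208, -0.0989, 0.2235]
ee_rot: [3.142, 0.003, 2.817]
wrist_force: [-0.5, -0.1, 0.3]
width: 0.0001
finger_force: 0.0
```

```bash
python3 look.py w3
```

```text
handle 0.68 [368.3 135.4] [ 0.5743 -0.04    0.1197]
handle 0.24 [131.9 280.4] [ 0.6591 -0.3701  0.0506]
fork_face 0.93 [346.6 132.6] [ 0.5693 -0.0542  0.0694]
pin 0.74 [327.9 130.6] [ 0.561  -0.0719  0.0668]
pin_head 0.75 [312.7 126.6] [ 0.5519 -0.0854  0.0707]
pin_head 0.45 [445.1 188.4] [0.674  0.0438 0.0301]
nest 0.72 [581.1 163. ] [0.7059 0.2307 0.0071]
nest 0.67 [157.7 115. ] [ 0.4777 -0.264   0.0078]
nest 0.61 [445.1 190.9] [0.6755 0.0418 0.0341]
4.85 [ 0.6209 -0.0987  0.222 ] [3.1415 0.0008 2.8176] [-0.2478  0.263   1.1629  0.0001  1.7148 -1.4946] (array([ 0.5475, -0.0745,  0.387 ]), array([ 0.2466, -0.0872, -0.9652]))
```

Call:
{"name": "move_arm", "arguments": {
  "steps": [0,0,0,0,0.045,0,0,0,0,0,0,0.09,0,0,0,0,0,0,0.13,0,0,0,0,0,0,0.13,0,0,0,0,0,0,0.13,0,0,0,0,0,0,0.13,0,0]
}}

```text
time: 5.45
tool_pos: [0.621, 0.0305, 0.2214]
ee_rot: [-3.141, 0.0, 2.817]
wrist_force: [-0.8, 0.0, 0.2]
width: 0.0001
finger_force: 0.0
```

```bash
python3 look.py w4
python3 - <<'E'
from h import *
import pickle
np.set_printoptions(precision=4,suppress=True)
a=pickle.load(open('w3.pkl','rb'));b=pickle.load(open('w4.pkl','rb'))
for n in a['out']:
    if n in b['out']: print(n,tri([a['out'][n][0][2],b['out'][n][0][2]]))
A=cv2.resize(a['im'][20:300,150:500],None,fx=1.1,fy=1.1);B=cv2.resize(b['im'][20:300,150:500],None,fx=1.1,fy=1.1)
cv2.imwrite('pics/w34.png',np.hstack([A,B])[:,:,::-1])
E
```

```text
handle 0.97 [257.  174.5] [ 0.5761 -0.0194  0.1077]
handle 0.34 [237.2 174.9] [ 0.5693 -0.0329  0.1214]
fork_face 0.82 [234.7 170.2] [ 0.5647 -0.0333  0.1211]
fork_face 0.16 [355.2 223.3] [0.6778 0.0543 0.0403]
grip 0.69 [248.6 180.2] [ 0.5771 -0.0245  0.1218]
grip 0.44 [236.2 173.1] [ 0.5675 -0.0325  0.1222]
pin 0.71 [214.1 168.9] [ 0.5596 -0.0717  0.0666]
pin_head 0.82 [203.2 164.3] [ 0.5512 -0.0791  0.0704]
pin_head 0.29 [352.1 221.1] [0.6742 0.0522 0.0391]
nest 0.85 [487.7 195.8] [0.7087 0.2315 0.0095]
nest 0.81 [ 69.5 146.6] [ 0.4746 -0.2602  0.0088]
nest 0.57 [217.2 167. ] [ 0.5588 -0.0672  0.0669]
caddy 0.59 [263.9 167.4] [ 0.574  -0.0151  0.0847]
caddy 0.26 [360.  146.1] [ 0.595   0.0915 -0.0005]
5.9 [0.621  0.031  0.2215] [ 3.1415 -0.      2.8171] [-0.0413  0.248   1.1823  0.0001  1.7113 -1.2876] (array([0.5478, 0.0552, 0.3865]), array([ 0.2458, -0.0872, -0.9654]))
handle (array([ 0.5807, -0.0322,  0.0591]), [0.0003069313278474619, 0.0003069313278473806])
fork_face (array([ 0.5693, -0.0536,  0.0598]), [0.0007111269891035709, 0.0007111269891040519])
pin (array([ 0.5604, -0.0719,  0.0662]), [0.0007049320295263432, 0.0007049320295262401])
pin_head (array([ 0.5518, -0.086 ,  0.0542]), [0.0004056523511452752, 0.0004056523511454204])
nest (array([0.7091, 0.2338, 0.004 ]), [0.0017742354929815198, 0.0017742354929815944])
```

View pics/w34.png

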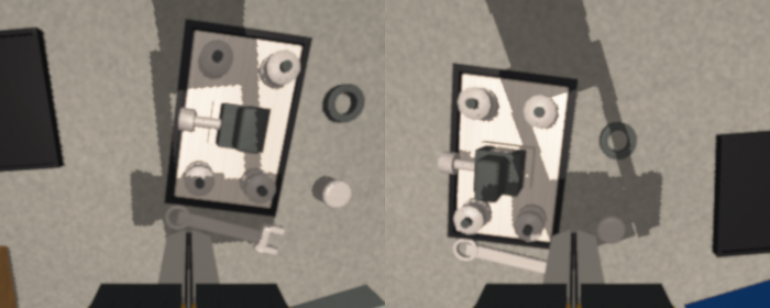

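The crops show the caddy in its rimmed nest with the handle amid it. The pin's head points to -y (left, at (187,120) and (447,161)), clear of the chucks. Next I'll fit the poses from the merged depth clouds.

```bash
cat > fit.py <<'E'
from h import *
import pickle,sys
np.set_printoptions(precision=4,suppress=True)
def cloud(tag):
    D=pickle.load(open(tag+'.pkl','rb'));c=D['c'];d=D['d']
    v,u=np.nonzero(d>0.22)
    k=np.array([[c['fx'],0,c['cx']],[0,c['fy'],c['cy']],[0,0,1]],float)
    q=cv2.undistortPoints(np.c_[u,v].astype(float)[:,None],k,np.array([c['k1'],0,0,0.]))[:,0]
    P=np.c_[q,np.ones(len(q))]*d[v,u][:,None]
    R=cv2.Rodrigues(np.array(c['rvec'],float))[0]
    return (P-np.array(c['tvec'],float).ravel())@R
if __name__=='__main__':
  for tag in sys.argv[1:]:
    P=cloud(tag);P=P[np.hypot(P[:,0]-.57,P[:,1]+.03)<.16]
    def rect(Q,n):
        if len(Q)<5: print(tag,n,len(Q));return
        r=cv2.minAreaRect(Q[:,:2].astype(np.float32)*1000);print(tag,n,len(Q),np.array(r[0]),np.array(r[1]),r[2],'z',np.median(Q[:,2]))
    m=(P[:,2]>.114)&(P[:,2]<.13);rect(P[m],'griptop')
    L=(P-[.567,-.031,0])[:,:2]@np.array([[.94,.34],[-.34,.94]]).T.T if 0 else None
    a=-.35;ex=np.array([np.cos(a),np.sin(a)]);ey=np.array([-np.sin(a),np.cos(a)])
    X=(P[:,:2]-[.567,-.031])@ex;Y=(P[:,:2]-[.567,-.031])@ey
    m=(P[:,2]>.017)&(P[:,2]<.03)&(abs(X)<.105)&(abs(Y)<.075);rect(P[m],'nest/plate')
    for sx in(-1,1):
        for sy in(-1,1):
            m=(P[:,2]>.058)&(P[:,2]<.075)&(np.hypot(X-sx*.06,Y-sy*.032)<.022);Q=P[m]
            if len(Q)>5:
                print(tag,'chuck',sx,sy,len(Q),*[np.round(t,4) for t in cv2.minEnclosingCircle(Q[:,:2].astype(np.float32)*1000)],np.median(Q[:,2]))
    m=(P[:,2]>.05)&(P[:,2]<.085)&(abs(X)<.02)&(Y<-.021)&(Y>-.09)
    for y in np.arange(-.072,-.02,.004):
        k=m&(abs(Y-y)<.002)
        if k.sum()>3: print(tag,'pin Y%.3f'%y,k.sum(),'X %.4f..%.4f'%(X[k].min(),X[k].max()),'zmax %.4f'%np.percentile(P[k,2],95))
E
python3 fit.py w3 w4
```

```text
w3 griptop 927 [579.2791 -32.6321] [20.2233 36.1177] 65.34596252441406 z 0.12151194625394947
w3 nest/plate 11294 [579.101  -32.7653] [132.2263 197.3618] 64.1552963256836 z 0.023420519469729915
w3 chuck -1 -1 487 [510.1516 -35.4749] 14.3562 0.05989372961976437
w3 chuck -1 1 369 [534.1186  21.5078] 13.8574 0.05992576041179732
w3 chuck 1 -1 449 [618.8302 -86.4176] 15.1045 0.05970699494018408
w3 chuck 1 1 314 [645.5529 -29.6012] 14.4845 0.059959249923987566
w3 pin Y-0.056 45 X -0.0039..0.0169 zmax 0.0716
w3 pin Y-0.052 79 X -0.0040..0.0168 zmax 0.0725
w3 pin Y-0.048 81 X -0.0041..0.0178 zmax 0.0727
w3 pin Y-0.044 82 X -0.0032..0.0175 zmax 0.0732
w3 pin Y-0.040 51 X -0.0032..0.0122 zmax 0.0684
w3 pin Y-0.036 38 X 0.0037..0.0131 zmax 0.0682
w3 pin Y-0.032 35 X 0.0036..0.0130 zmax 0.0683
w3 pin Y-0.028 35 X 0.0045..0.0140 zmax 0.0690
w3 pin Y-0.024 39 X 0.0044..0.0137 zmax 0.0698
w4 griptop 889 [579.6098 -32.3682] [20.4349 36.6958] 63.919498443603516 z 0.1215692035733901
w4 nest/plate 9911 [578.9904 -33.4522] [133.2263 197.2206] 64.17884063720703 z 0.023465199281014263
w4 chuck -1 -1 457 [508.824  -35.4425] 15.0767 0.060044505770053505
w4 chuck -1 1 332 [535.3439  22.3263] 13.6588 0.059782092740460535
w4 chuck 1 -1 417 [619.1994 -86.7733] 15.0154 0.05994493636680212
w4 chuck 1 1 316 [645.4622 -28.6794] 14.2666 0.059939753959719594
w4 pin Y-0.056 51 X -0.0048..0.0154 zmax 0.0716
w4 pin Y-0.052 69 X -0.0040..0.0165 zmax 0.0723
w4 pin Y-0.048 72 X -0.0041..0.0161 zmax 0.0724
w4 pin Y-0.044 108 X -0.0032..0.0178 zmax 0.0730
w4 pin Y-0.040 61 X -0.0031..0.0119 zmax 0.0677
w4 pin Y-0.036 34 X 0.0030..0.0129 zmax 0.0682
w4 pin Y-0.032 30 X 0.0031..0.0127 zmax 0.0685
w4 pin Y-0.028 36 X 0.0040..0.0137 zmax 0.0693
w4 pin Y-0.024 26 X 0.0046..0.0135 zmax 0.0699
```

Fit: nest 196×132, which is the largest. Caddy centre (0.579,-0.033) with yaw -0.451, handle concentric with it and grip top at z 0.1216 (expected 0.122). The pin head's outer face is about 61 mm towards -y and low at z≈0.061. I'm going behind the pin head with the fingers shut and aligned.

Call:
{"name": "move_arm", "arguments": {
  "steps": [0,0,-0.04,-0.02,-0.036,0,0,0,0,-0.08,-0.04,-0.072,0,0,0,0,-0.127,-0.06,-0.108,0,0,0,0,-0.127,-0.081,-0.144,0,0,0,0,-0.127,-0.081,-0.144,-0.02,0,0,0,-0.127,-0.081,-0.144,-0.06,0,0,0,-0.127,-0.081,-0.144,-0.1,0,0,0,-0.127,-0.081,-0.144,-0.14,0,0,0,-0.127,-0.081,-0.144,-0.162,0,0,0,-0.127,-0.081,-0.144,-0.162,0,0,0,-0.127,-0.081,-0.144,-0.162,0,0,0,-0.127,-0.081,-0.144,-0.162,0]
}}

```text
time: 7.1
tool_pos: [0.5416, -0.1131, 0.0619]
ee_rot: [3.141, 0.004, 2.691]
wrist_force: [0.6, -0.5, 0.7]
width: 0.0004
finger_force: 0.0
```

Call:
{"name": "move_arm", "arguments": {
  "steps": [0,0,0,0.0013,0.0027,0,0,0,0,0,0.0026,0.0054,0,0,0,0,0,0.0039,0.0081,0,0,0,0,0,0.0052,0.0108,0,0,0,0,0,0.0065,0.0135,0,0,0,0,0,0.0078,0.0162,0,0,0,0,0,0.0091,0.0189,0,0,0,0,0,0.0104,0.0216,0,0,0,0,0,0.0117,0.0243,0,0,0,0,0,0.0131,0.027,0,0,0,0,0,0.0131,0.027,0,0]
}}

```text
time: 8.2
tool_pos: [0.5531, -0.0871, 0.0605]
ee_rot: [-3.139, 0.001, 2.69]
wrist_force: [-3.2, -3.9, 5.3]
width: 0.0002
finger_force: 2.6
```

Run:
```python
from h import *
np.set_printoptions(precision=4,suppress=True)
o=get_obs();print(o['time'],o['tool_pos'],o['ee_rot'],o['wrist_force'],o['wrist_torque'])
r=(o['tool_pos']-np.array([.5793,-.0325,0]))[:2];print('XY in caddy',r@[.9,-.436],r@[.436,.9])
im,d=snapshot('scene');cv2.imwrite('pics/push1.png',cv2.resize(im[150:250,230:360],None,fx=5,fy=5,interpolation=2)[:,:,::-1])
```

```text
8.2 [ 0.5531 -0.0871  0.0605] [-3.1386  0.0014  2.6905] [-3.1883 -3.8732  5.3186] [-0.7379  0.4843  0.0362]
XY in caddy 0.0002023893403153565 -0.060588022728016236
```

View pics/push1.png

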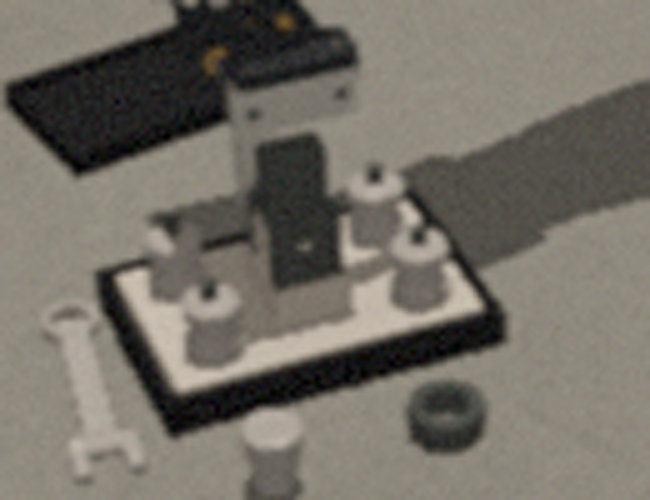

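The scene crop shows the fingers behind the handle, and nothing has tipped. A light spot in the far cheek's hole at (305,245) is probably the pin tip. I'll wait briefly and read the force again.

Call:
{"name": "move_arm", "arguments": {
  "steps": [0,0,0,0,0,0,0,0,0,0,0,0,0,0,0,0,0,0,0,0,0]
}}

```text
time: 8.55
tool_pos: [0.5531, -0.0871, 0.0605]
ee_rot: [-3.139, 0.001, 2.69]
wrist_force: [-2.6, -4.6, 4.0]
width: 0.0006
finger_force: 2.5
```

```bash
python3 look.py w5
python3 - <<'E'
from h import *
o=get_obs();print(o['wrist_force'],o['wrist_torque'])
im=cv2.imread('pics/w5.png');cv2.imwrite('pics/w5c.png',cv2.resize(im[60:340,180:520],None,fx=2,fy=2))
E
```

```text
lug_hole 0.51 [429.1 255.8] [ 0.5658 -0.034   0.0897]
handle 0.63 [426.5 254.5] [ 0.5675 -0.0343  0.0849]
fork_face 0.55 [391.6 256.8] [ 0.5696 -0.0507  0.0688]
grip 0.75 [458.8 293. ] [ 0.5674 -0.0334  0.1212]
pin 0.58 [367.3 255.4] [ 0.5611 -0.0627  0.072 ]
pin_head 0.82 [340.8 253.7] [ 0.5489 -0.0742  0.0823]
nest 0.72 [ 87.3 233.3] [ 0.48   -0.2574  0.0102]
caddy 0.85 [404.  224.3] [ 0.5553 -0.0368  0.0666]
9.0 [ 0.5531 -0.0871  0.0605] [-3.1391  0.0014  2.6903] [-0.2557  0.1932  1.5736 -0.0028  1.3739 -1.3747] (array([ 0.4835, -0.0534,  0.2255]), array([ 0.233 , -0.1205, -0.965 ]))
[-2.58195212 -4.57346344  4.79277632] [-0.70931552  0.44774166  0.00551939]
```

View pics/w5c.png

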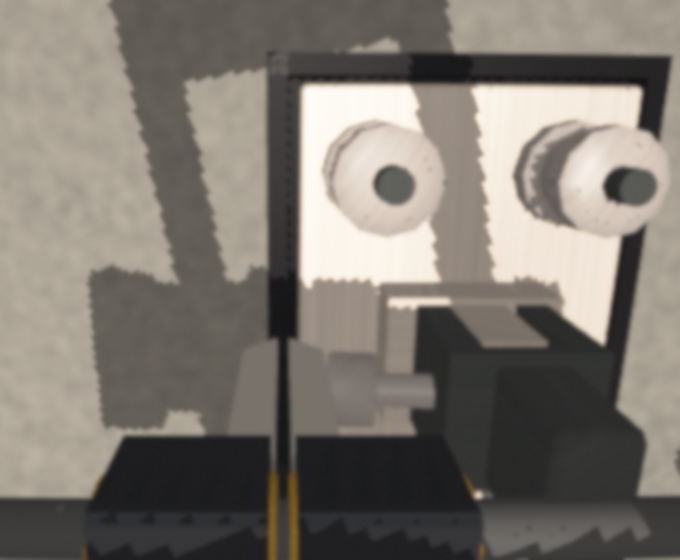

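The wrist crop shows the finger squarely on the head at (353,385), with about 13 mm of shank still out. The push has a downward drag of about 4 N, so I'll raise slightly while pushing on.

Call:
{"name": "move_arm", "arguments": {
  "steps": [0,0,0,0,0,0.001,0,0,0,0,0,0,0.002,0,0,0,0,0.0004,0.0009,0.0025,0,0,0,0,0.0009,0.0018,0.003,0,0,0,0,0.0013,0.0027,0.003,0,0,0,0,0.0017,0.0036,0.003,0,0,0,0,0.0017,0.0036,0.003,0]
}}

```text
time: 9.7
tool_pos: [0.5549, -0.0815, 0.0624]
ee_rot: [3.141, -0.0, 2.691]
wrist_force: [0.0, -0.2, -0.3]
width: 0.0009
finger_force: 0.0
```

It slid freely, and about 7 mm remains.

Call:
{"name": "move_arm", "arguments": {
  "steps": [0,0,0,0.0003,0.0006,0.0002,0,0,0,0,0.0006,0.0012,0.0004,0,0,0,0,0.0009,0.0018,0.0006,0,0,0,0,0.0012,0.0024,0.0008,0,0,0,0,0.0015,0.003,0.001,0,0,0,0,0.0018,0.0036,0.001,0,0,0,0,0.0021,0.0042,0.001,0,0,0,0,0.0021,0.0042,0.001,0]
}}

```text
time: 10.5
tool_pos: [0.557, -0.0777, 0.0635]
ee_rot: [3.141, 0.0, 2.691]
wrist_force: [0.4, -0.6, 0.7]
width: 0.0007
finger_force: 0.2
```

Call:
{"name": "move_arm", "arguments": {
  "steps": [0,0,0,0.0003,0.0006,0,0,0,0,0,0.0006,0.0012,0,0,0,0,0,0.0009,0.0018,0,0,0,0,0,0.0009,0.0018,0,0]
}}

```text
time: 10.9
tool_pos: [0.5578, -0.0759, 0.0635]
ee_rot: [3.141, 0.0, 2.691]
wrist_force: [-0.3, -0.9, 0.6]
width: 0.0004
finger_force: 0.2
```

Call:
{"name": "move_arm", "arguments": {
  "steps": [0,0,0,0.0002,0.0004,0,0,0,0,0,0.0004,0.0009,0,0,0,0,0,0.0004,0.0009,0,0]
}}

```text
time: 11.2
tool_pos: [0.5582, -0.075, 0.0635]
ee_rot: [3.141, 0.0, 2.691]
wrist_force: [-1.0, -0.4, -0.7]
width: 0.0001
finger_force: 0.3
```

Run:
```python
from h import *
im,d=snapshot('wrist');cv2.imwrite('pics/w6c.png',cv2.resize(im[60:340,180:520],None,fx=2,fy=2)[:,:,::-1])
o=get_obs();print(o['tool_pos'],o['wrist_force'])
```

```text
[ 0.55822706 -0.07503107  0.06353432] [-0.26477156 -0.10220753  0.4548612 ]
```

View pics/w6c.png

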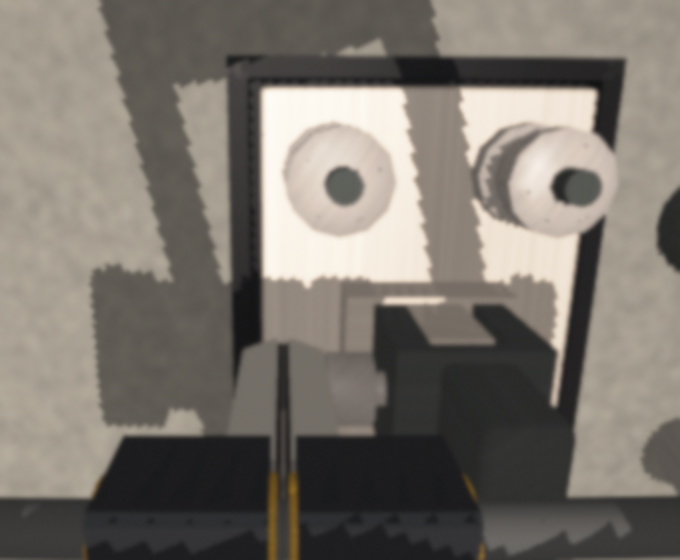

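The crop shows the head at (353,388) almost at the cheek, with about 2–3 mm of shank showing. I'll continue in small steps until the force rises.

Call:
{"name": "move_arm", "arguments": {
  "steps": [0,0,0,0.0002,0.0004,0,0,0,0,0,0.0004,0.0009,0,0,0,0,0,0.0006,0.0013,0,0,0,0,0,0.0006,0.0013,0,0]
}}

```text
time: 11.65
tool_pos: [0.5589, -0.0736, 0.0635]
ee_rot: [3.141, 0.0, 2.691]
wrist_force: [-0.1, -0.4, -0.1]
width: 0.0006
finger_force: 0.0
```

Call:
{"name": "move_arm", "arguments": {
  "steps": [0,0,0,0.0002,0.0004,0,0,0,0,0,0.0004,0.0009,0,0,0,0,0,0.0004,0.0009,0,0]
}}

```text
time: 11.95
tool_pos: [0.5592, -0.0728, 0.0635]
ee_rot: [3.141, -0.0, 2.691]
wrist_force: [0.8, -0.5, 0.3]
width: 0.0005
finger_force: 0.2
```

Call:
{"name": "move_arm", "arguments": {
  "steps": [0,0,0,0.0002,0.0004,0,0,0,0,0,0.0004,0.0009,0,0,0,0,0,0.0004,0.0009,0,0]
}}

```text
time: 12.25
tool_pos: [0.5595, -0.0723, 0.0635]
ee_rot: [-3.141, 0.0, 2.691]
wrist_force: [-0.8, -2.2, 0.2]
width: 0.0007
finger_force: 0.9
```

Call:
{"name": "move_arm", "arguments": {
  "steps": [0,0,0,0.0002,0.0004,0,0,0,0,0,0.0002,0.0004,0,0]
}}

```text
time: 12.45
tool_pos: [0.5595, -0.0722, 0.0635]
ee_rot: [-3.14, -0.0, 2.691]
wrist_force: [-1.9, -3.9, 0.9]
width: 0.0006
finger_force: 2.0
```

Run:
```python
from h import *
im,d=snapshot('wrist');cv2.imwrite('pics/w7c.png',cv2.resize(im[180:330,280:480],None,fx=3,fy=3,interpolation=2)[:,:,::-1])
o=get_obs();print(o['tool_pos'],o['wrist_force'])
```

```text
[ 0.55951341 -0.0722122   0.06356411] [-2.06339704 -3.51211273  2.25792302]
```

View pics/w7c.png

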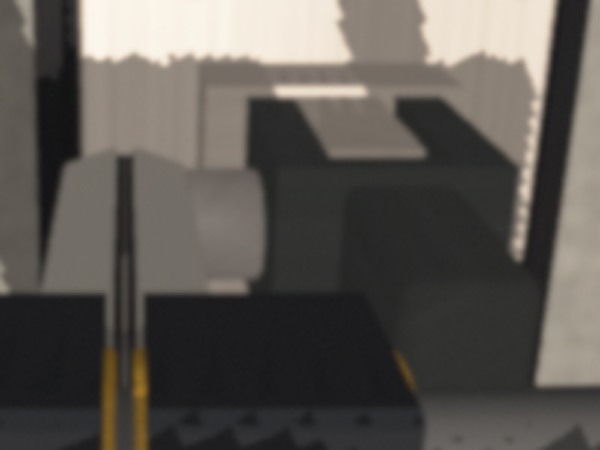

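The head (230,225) now touches the cheek with no shank showing, and the stop is firm at about 4 N, so the pin is home. I'll back off, rise and re-measure the handle.

Call:
{"name": "move_arm", "arguments": {
  "steps": [0,0,0,-0.004,-0.009,0,0,0,0,0,-0.011,-0.0225,0,0,0,0,0,-0.013,-0.027,0.02,0,0,0,0,-0.013,-0.027,0.06,0,0,0,0,-0.013,-0.027,0.1,0,0,0,0,0.01,-0.027,0.13,0,0,0,0,0.035,-0.027,0.158,0,0,0,0,0.06,-0.027,0.158,0.4,0,0,0,0.06,-0.027,0.158,0.4,0,0,0,0.06,-0.027,0.158,0.4,0,0,0,0.06,-0.027,0.158,0.4]
}}

```text
time: 13.6
tool_pos: [0.6185, -0.0988, 0.2204]
ee_rot: [-3.141, -0.003, 2.69]
wrist_force: [0.5, 0.8, -0.9]
width: 0.029
finger_force: 0.0
```

```bash
python3 look.py w8|tail -1; python3 fit.py w8
python3 - <<'E'
import cv2
im=cv2.imread('pics/w8.png');cv2.imwrite('pics/w8c.png',cv2.resize(im[30:230,240:500],None,fx=3,fy=3,interpolation=2))
E
```

```text
14.05 [ 0.6197 -0.0985  0.2217] [3.1415 0.0002 2.6909] [-0.248   0.2608  1.1664  0.0001  1.7142 -1.3681] (array([ 0.5501, -0.0653,  0.3867]), array([ 0.2331, -0.1176, -0.9653]))
w8 griptop 940 [580.0973 -30.5366] [20.3724 35.0521] 64.85079956054688 z 0.12153629010891202
w8 nest/plate 11760 [579.1107 -32.9305] [132.0824 196.4631] 64.20868682861328 z 0.023411761457810893
w8 chuck -1 -1 487 [510.8528 -35.1327] 14.3908 0.05973683729599888
w8 chuck -1 1 380 [535.5318  21.9883] 14.1422 0.0599849625992211
w8 chuck 1 -1 461 [618.8944 -86.884 ] 15.0815 0.059710344477901134
w8 chuck 1 1 332 [645.8137 -28.8548] 14.1632 0.05971522802133579
w8 pin Y-0.028 77 X -0.0017..0.0200 zmax 0.0761
w8 pin Y-0.024 82 X -0.0014..0.0190 zmax 0.0762
```

View pics/w8c.png

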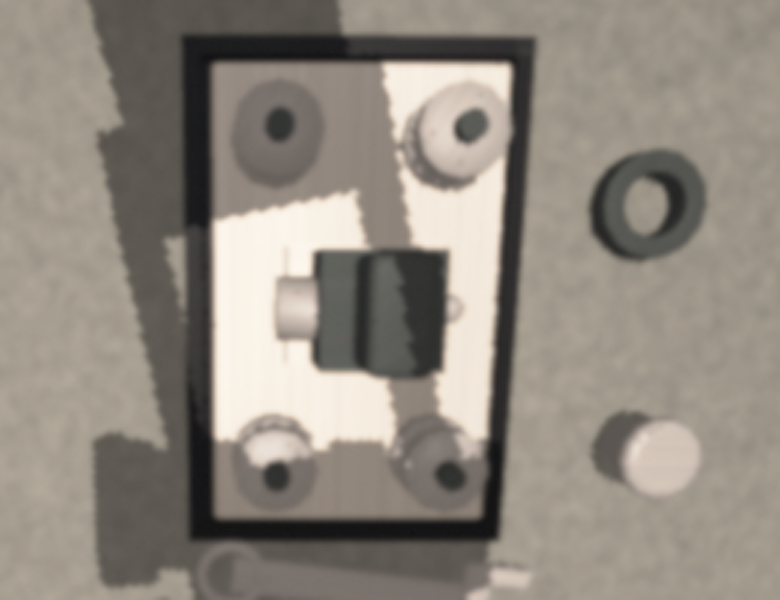

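The pin is fully home: head on the cheek at (297,308), tip showing on the far side at (455,308). The handle shifted 2 mm to +y, so its grip is now at (0.580,-0.0306). I'll go over it, descend, then close.

Call:
{"name": "move_arm", "arguments": {
  "steps": [0,0,0,-0.02,0.034,0,0.5,0,0,0,-0.04,0.068,0,0.5,0,0,0,-0.04,0.068,0,0.5,0,0,0,-0.04,0.068,-0.02,0.5,0,0,0,-0.04,0.068,-0.05,0.5,0,0,0,-0.04,0.068,-0.08,0.5,0,0,0,-0.04,0.068,-0.105,0.5,0,0,0,-0.04,0.068,-0.1175,0.5,0,0,0,-0.04,0.068,-0.1175,0.5,0,0,0,-0.04,0.068,-0.1175,0.5,0,0,0,-0.04,0.068,-0.1175,0.5]
}}

```text
time: 15.15
tool_pos: [0.5811, -0.0309, 0.1061]
ee_rot: [3.14, 0.004, 2.691]
wrist_force: [0.8, 0.9, 0.9]
width: 0.0469
finger_force: 0.0
```

Call:
{"name": "move_arm", "arguments": {
  "steps": [0,0,0,0,0,0,0.5,0,0,0,0,0,0,0.1,0,0,0,0,0,0,0.1,0,0,0,0,0,0,0.05,0,0,0,0,0,0,0,0,0,0,0,0,0,0,0,0,0,0,0,0,0]
}}

```text
time: 15.85
tool_pos: [0.5798, -0.0304, 0.104]
ee_rot: [3.141, -0.0, 2.691]
wrist_force: [0.2, 0.2, 0.5]
width: 0.0194
finger_force: 30.0
```

Gripped at about 20 mm wide with 30 N. First a slow 20 mm lift, then check.

Call:
{"name": "move_arm", "arguments": {
  "steps": [0,0,0,0,0,0.001,0,0,0,0,0,0,0.002,0,0,0,0,0,0,0.003,0,0,0,0,0,0,0.004,0,0,0,0,0,0,0.006,0,0,0,0,0,0,0.008,0,0,0,0,0,0,0.011,0,0,0,0,0,0,0.014,0,0,0,0,0,0,0.017,0,0,0,0,0,0,0.02,0,0,0,0,0,0,0.02,0,0,0,0,0,0,0.02,0]
}}

```text
time: 17.05
tool_pos: [0.5799, -0.0306, 0.1242]
ee_rot: [3.141, 0.0, 2.691]
wrist_force: [0.1, 0.1, -8.8]
width: 0.02
finger_force: 30.0
```

Call:
{"name": "move_arm", "arguments": {
  "steps": [0,0,0,0,0,0.004,0,0,0,0,0,0,0.01,0,0,0,0,0,0,0.018,0,0,0,0,0,0,0.027,0,0,0,0,0,0,0.036,0,0,0,0,0,0,0.045,0,0,0,0,0,0,0.054,0,0,0,0,0,0,0.063,0,0,0,0,0,0,0.071,0,0,0,0,0,0,0.077,0,0,0,0,0,0,0.081,0,0,0,0,0,0,0.082,0]
}}

```text
time: 18.25
tool_pos: [0.58, -0.0306, 0.2066]
ee_rot: [3.141, 0.001, 2.691]
wrist_force: [0.6, 0.5, -7.5]
width: 0.0197
finger_force: 30.0
```

Call:
{"name": "move_arm", "arguments": {
  "steps": [0,0,0,0,0,0,0,0,0,0,0,0,0,0,0,0,0,0,0,0,0,0,0,0,0,0,0,0,0,0,0,0,0,0,0,0,0,0,0,0,0,0,0,0,0,0,0,0,0,0,0,0,0,0,0,0,0,0,0,0,0,0,0,0,0,0,0,0,0,0]
}}

```text
time: 19.25
tool_pos: [0.5798, -0.0306, 0.206]
ee_rot: [3.141, 0.0, 2.691]
wrist_force: [0.3, 0.1, -7.4]
width: 0.0198
finger_force: 30.0
```

Run:
```python
from h import *
import pickle,fit
np.set_printoptions(precision=4,suppress=True)
D={};d2=[]
for i in range(2):
    c=camera_model('wrist');im,d=snapshot('wrist');pickle.dump(dict(d=np.where(d>.12,d+0,0),c=c,im=im),open('l.pkl','wb'))
    s=open('fit.py').read().replace('d>0.22','d>0.12');ns={'__name__':'x'};exec(s,ns);P=ns['cloud']('l')
    m=(np.hypot(P[:,0]-.58,P[:,1]+.031)<.115)&(P[:,2]>.117)&(P[:,2]<.131);Q=P[m]
    A=np.c_[(Q[:,:2]-[.58,-.031])@np.array([[.9,.436],[-.436,.9]]),np.ones(len(Q))]
    k=np.ones(len(Q),bool)
    for _ in range(6):
        s=np.linalg.lstsq(A[k],Q[k,2],rcond=None)[0];k=abs(Q[:,2]-A@s)<.003
    print('plate top: tilt x,y (deg), z',k.sum(),np.degrees(s[:2]),s[2])
im2,_=snapshot('scene')
a=cv2.resize(im2[110:250,220:360],(560,560),interpolation=2)
cv2.imwrite('pics/lift.png',a[:,:,::-1])
o=get_obs();print(o['time'],o['tool_pos'],o['ee_rot'],o['wrist_force'],o['wrist_torque'],o['width'],abs(np.array(o['qvel'])).max())
```

```text
plate top: tilt x,y (deg), z 11505 [-0.8092  0.0874] 0.12363670303621332
plate top: tilt x,y (deg), z 11494 [-0.8176  0.0786] 0.12360555883853223
19.4 [ 0.5798 -0.0306  0.206 ] [ 3.1415 -0.      2.6908] [ 0.5184  0.1449 -8.0427] [0.0088 0.013  0.0268] 0.019497168490091133 0.001454878848072406
```

View pics/lift.png

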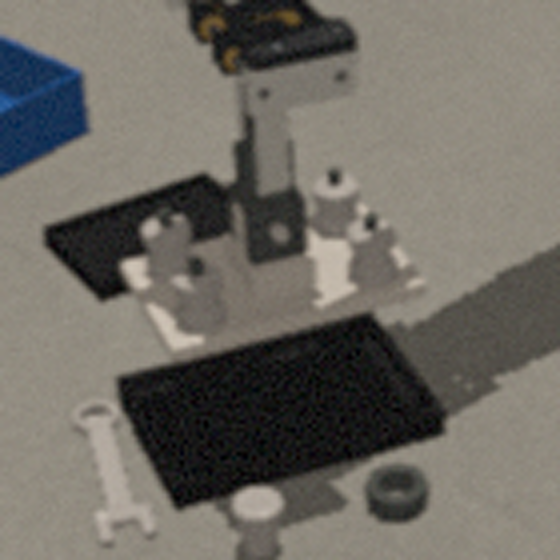

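The picture shows the caddy hanging clear above its nest (280,410), with the pin through the far cheek at (280,232). It is level to 0.8°, still, and raised about 100 mm: plate top at 0.1236, from 0.0234. Handing in.

```bash
python3 -c "
from bench import *
print(close_job())"
```

```text
the job is handed in; nothing more can be done
None
```

The job is handed in: the pin is fully home with its head against the fork, and the arm is holding the caddy by the handle alone, still, level to 0.8° and about 10 cm above its nest; it took 19.4 s and nothing else on the bench was touched.

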